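# Pack away the boiler service kit

## Task

The boiler service is done and the kit is piled up on the shelf: take the pile apart and put each thing into its own place in the grey tray. The analyser, the manometer and the tin go flat, right side up, down onto the floors of the pockets cut for them, set down gently and never tipped over; the wire brush is pressed fully home into its two spring clips. Leave the wrench and the bottle where they are.

Things in the scene. Friction and masses are not known exactly. Their poses are not given: they have to be found in the camera images.
- analyser: Flue gas analyser, the lowest thing of the pile: black box with orange bumpers at both ends and a dark green display, 150 mm along x, 62 mm along y, 38 mm high, about 0.34 kg. Origin: centre of its underside; z is up through the display. It lies on the bench.
- manometer: Digital manometer, lying on the analyser: blue box, 112 mm along x, 54 mm along y, 28 mm high, light display on its top towards +x, two short brass ports out of its +x end; 123 mm long with the ports, about 0.19 kg. Origin: on the underside, at the middle of the whole length (box from x = -61 to 51 mm, ports to 62 mm); z up through the display.
- tin: Round flat tin of jointing paste, lying on the manometer: green side, bare metal lid, diameter 56 mm, height 26 mm, about 0.12 kg, closed. Origin: centre of its underside; z up.
- brush: Wire brush lying on the tin, 176 mm long along x, red handle, round brass wire tuft (25 mm diameter) at +x, x = 65 to 88 mm. Middle of the handle (x = -28 to 28 mm): flat-sided grip 20 mm wide (y), 16 mm high. Either side (x = -88 to -28 and 28 to 60 mm) it is round, 16 mm diameter. Origin: centre of the flat grip's underside; the handle's axis is 8 mm above it. About 0.06 kg.
- place_analyser: One of 4 modules (190 mm x, 94 mm y), in any order, side by side, 98 mm apart along y, in a grey tray (206 x 404 mm, rim 30 mm up). Origin: centre of its underside, 5 mm above the bench. Black foam, yellow floor, the largest rectangular pocket, 166 mm (x) by 78 mm (y), centred, for the analyser, either way round. Pocket floor at z = 12 mm, foam top at z = 22 mm.
- place_manometer: One of 4 modules (190 mm x, 94 mm y), in any order, side by side, 98 mm apart along y, in a grey tray (206 x 404 mm, rim 30 mm up). Origin: centre of its underside, 5 mm above the bench. Black foam, yellow floor; the smaller rectangular pocket, 140 mm (x) by 70 mm (y), centred, for the manometer, either way round. Pocket floor at z = 12 mm, foam top at z = 22 mm.
- place_tin: One of 4 modules (190 mm x, 94 mm y), in any order, side by side, 98 mm apart along y, in a grey tray (206 x 404 mm, rim 30 mm up). Origin: centre of its underside, 5 mm above the bench. Black foam with a round pocket of 72 mm diameter, yellow floor, centred, for the tin. Pocket floor at z = 12 mm, foam top at z = 22 mm.
- place_brush: Module like the others, any order. Origin: centre of its underside, 5 mm above the bench. Black board (top at z = 10 mm), two sprung steel clips at x = -44 and 44 mm, 12 mm wide, open upwards, mouth at z = 52 mm, 24 mm wide. Brush lies along x, either way round, flat grip between the clips; press straight down, 10 to 20 N, to snap. Home: handle axis at z = 34 mm (brush origin at 26 mm), y = 0.
- wrench: Bystander: steel adjustable wrench, 180 mm long, lying on the bench beyond the tray and the pile. Origin about the middle of its length, on the bench.
- spray: Bystander: white bottle of leak finder, yellow label and red cap, 52 mm diameter, 130 mm high, standing at the left of the bench. Origin: centre of its underside.

How it is judged:
At the end, for the whole second after the job is handed in: Analyser, manometer, tin: within 15 mm of own pocket centre, underside within 3.5 mm of its floor, right side up, level to 0.08 rad, instruments in line to 0.2 rad. Brush in both clips: within 15 mm of centre, origin 22-28.5 mm above module underside, in line to 0.1, roll < 0.3 rad. All at rest (horizontal distance between analyser and place_analyser below 0.015 m and z of analyser in the frame of place_analyser below 0.0155 m and angle between each of analyser, manometer, tin's own z axis and vertical below 0.08 rad and linear speed of each of analyser, manometer, tin, brush below 0.02 m/s and angular speed of each of analyser, manometer, tin, brush below 0.2 rad/s and angle between the x axis of analyser and the x axis of place_analyser, either way round below 0.2 rad and horizontal distance between manometer and place_manometer below 0.015 m and z of manometer in the frame of place_manometer below 0.0155 m and angle between the x axis of manometer and the x axis of place_manometer, either way round below 0.2 rad and horizontal distance between tin and place_tin below 0.015 m and z of tin in the frame of place_tin below 0.0155 m and horizontal distance between brush and place_brush below 0.015 m and z of brush in the frame of place_brush between 0.022 and 0.0285 m and angle between the x axis of brush and the x axis of place_brush, either way round below 0.1 rad and angle between brush's own z axis and vertical below 0.3 rad); the robot touches nothing.
It fails at once if the wrench or the bottle is shifted by more than 30 mm (distance of any of wrench, spray from where it was at the start of the episode above 0.03 m).
It fails at once if the analyser, the manometer or the tin is tipped over (more than 0.7 rad) (angle between any of analyser, manometer, tin's own z axis and vertical above 0.7 rad).
It fails at once if the analyser, the manometer or the tin is let fall from more than about 2 cm (faster than 0.65 m/s with no finger on it) ((linear speed of analyser above 0.65 m/s and contact force between the fingers and analyser below 0.05 N) or (linear speed of manometer above 0.65 m/s and contact force between the fingers and manometer below 0.05 N) or (linear speed of tin above 0.65 m/s and contact force between the fingers and tin below 0.05 N)).
It fails at once if one of them is pressed hard into its pocket (more than 60 N on the foam) (contact force between analyser and place_analyser above 60 N or contact force between manometer and place_manometer above 60 N or contact force between tin and place_tin above 60 N).
It also fails if it takes over 131 s, if anything falls off the work surface, if the arm or the gripper's body presses on something with over 40 N, if the wrist force passes 120 N, or if a joint passes its speed limit or range.

## Robot

A 6-joint arm with a two-finger parallel gripper is mounted at the origin on the work surface. World frame = base frame: x ahead of the robot, y to its left, z up, the work surface at z = 0. Lengths are in m, angles in rad, forces in N, time in s.
With the tool pointing down it reaches from about 0.375 to 0.925 m from the base axis. Payload 5.7 kg.
Tool frame: the origin (TCP) lies midway between the tips of the shut fingers; the grasp point (between the pads) lies 19 mm behind it; z points along the fingers, y is the line along which they close (so a half turn about z gives the same grasp; the last joint's range is limited). The gripper opens to 88 mm and grips with 3 to 60 N. Pads are 20 mm wide; open, the fingers measure 115 mm over their backs; the gripper's body (75 mm by 178 mm) begins 61 mm behind the grasp point.
Start: joints at [1.081, 0.359, 1.51, -0, 1.272, -0.115], TCP at [0.22, 0.558, 0.186] pointing down, gripper open.
Joint ranges: [-2.97, 2.97], [-1.01, 2.36], [0.21, 2.38], [-0.96, 4.11], [0.2, 2.71], [-2.98, 2.98]. Speed limits (rad/s): [2.39, 2.39, 3.14, 3.14, 3.14, 3.14].

## Interface

Orientations are given as a unit quaternion [x, y, z, w].
In Python, from workcell import sensors, imaging, order gives the robot as it stands. The module is installed in compiled form; this text tells all that it offers.
- The arm moves only by the shell command python3 -m pendant 'ROWS'. ROWS is JSON, a list of rows, each a list of 7 numbers: the turn, a rotation vector about the tool's x, y, z normalised to -1 to 1, where 1 is 0.08 rad, then the shift along the tool's x, y, z normalised to -1 to 1, where 1 is 40 mm, then the opening, from 0 (shut) to 1 (fully open). In form: [[wx, wy, wz, dx, dy, dz, claw], ...]. A call has 1 to 8 rows; each row shifts and turns the commanded pose from where the row before left it, along the tool's axes as they then stand; what a row does not reach is not made up. A row lasts 1/8 s, in which the tool goes at most 62.5 mm and 10.7 degrees, less where a joint would pass 70% of its speed; a pose out of reach is approached as far as the arm can. A call with a number of a shift or a turn outside -1 to 1 is refused whole. A call with a gripper value outside its range is refused whole. The fingers move at their own pace and stop on an object; the grip force is fixed at half the most. Time passes only in rows, so rows that do not move let the fingers close. It gives the time, the measured TCP pose, the force, the opening and the grip force at its end, in the units of the state.
- sensors.sense(): the state, without advancing time (a new reading comes with each control period).
- imaging.snapshot(name): name is "scene" or "top" or "wrist"; returns the picture (400x640x3 uint8, red, green, blue); there is no depth.
- imaging.get_calibration(name): a dict with "fx", "fy", "cx", "cy" (pixels), "eye" and "rotation" of the camera in the world. Camera axes: x right, y down, z forward; pixel columns grow to the right and rows downward; lengths in m; the calibration is good to about 2 mm. A picture is of the moment at which its call begins: read the wrist's pose just before it. get_calibration takes no time and is no camera call; for the wrist camera it gives the pose at the moment of the call.
- order.job_done(): hands the job in; it is judged then, once.
Trained networks look in the newest picture that a camera, given by its name, has taken for a name from the list of things; names that differ only in an ending like _2 or _b are one class to them, and where a whole thing is asked for, a point or a joint stands for the part that bears it (a point fixed in the world has none). Each returns a list of dicts, best first, with "p" (0 to 1); they miss things now and then, are a little off and sometimes report something else, mostly with a low value. They report only what shows in the picture. A call takes as long as a camera call.
- imaging.find_in(camera, target): "bbox" ([left, top, right, bottom] in pixels, round what is visible of it).
- imaging.outline_of(camera, target): "mask" (400x640 bool, what is visible of it) and "bbox" ([left, top, right, bottom] in pixels, round what is visible of it).
The state is a dict: "clock": time; "joints": joint angles; "dq": joint speeds; "joint_efforts": joint torques, N m; "tool_pos": TCP position; "tcp_rot": TCP orientation; "contact_force": force on the tool from outside, world axes, zero at the start; "ft_torque": the same for the moment, N m; "finger_gap": finger opening in m; "grip_force": force on a finger pad.
Only numpy, scipy, OpenCV 4.12 (cv2) and the standard library are available. Lean on these libraries where they do the work, as an engineer would, in place of code of your own. Each camera call takes 0.05 s, during which the arm holds its last target. There are 200 camera calls.

## Working session

There is one attempt and no reset: what is moved stays moved. The work goes in short steps, Python scripts to look and compute and a shell command to move; the robot and the scene stay as the last step left them, time stands still between calls to the robot, and variables do not carry over. Pictures are saved under pics/ and viewed, at most 14 in all, crops included, and the job is handed in when it is done.

```bash
mkdir -p pics
python3 - <<'E'
from workcell import sensors, imaging
import cv2
for n in ["scene","top"]:
    im=imaging.snapshot(n); cv2.imwrite(f"pics/{n}0.png",im[:,:,::-1])
    c=imaging.get_calibration(n); print(n,c)
    for t in ["analyser","manometer","tin","brush","place_analyser","place_manometer","place_tin","place_brush"]:
        r=imaging.find_in(n,t); print(t,[(x["bbox"],round(x["p"],2)) for x in r[:2]])
print(sensors.sense())
E
```

```text
scene {'fx': 425.5383807783733, 'fy': 425.5383807783733, 'cx': 319.01699565733077, 'cy': 203.05163942586577, 'eye': array([ 1.5056731 , -0.06274184,  0.8997905 ]), 'rotation': array([ 0.70488887,  0.57563042, -0.25966011, -0.32304478])}
analyser [([333.0, 176.2, 373.8, 221.0], 0.74), ([178.5, 205.2, 220.8, 239.0], 0.65)]
manometer [([180.5, 197.9, 216.5, 227.0], 0.76)]
tin [([191.8, 193.8, 208.8, 212.3], 0.53), ([359.0, 177.0, 404.5, 214.2], 0.24)]
brush [([187.8, 179.2, 212.4, 218.0], 0.56)]
place_analyser [([301.7, 186.2, 345.8, 229.2], 0.57)]
place_manometer [([331.0, 177.1, 375.1, 218.9], 0.96)]
place_tin [([271.6, 186.1, 312.1, 229.7], 0.88)]
place_brush []
top {'fx': 512.1483238318018, 'fy': 512.1483238318018, 'cx': 315.8991513225068, 'cy': 195.20601376824655, 'eye': array([0.45772028, 0.13507514, 1.50363059]), 'rotation': array([-0.70071332,  0.71134356, -0.04465695,  0.03157434])}
analyser [([411.1, 200.9, 445.9, 252.6], 0.58)]
manometer [([410.8, 211.1, 443.5, 248.4], 0.8), ([422.7, 203.1, 443.8, 263.2], 0.63)]
tin [([419.5, 221.6, 441.3, 245.2], 0.67)]
brush [([421.2, 200.1
[... 310 characters left out ...]
clock': 0.9, 'joints': array([ 1.08086264e+00,  3.58810554e-01,  1.51040381e+00, -3.70345934e-05,
        1.27249480e+00, -1.15115925e-01]), 'dq': array([-0.00210796, -0.00022876, -0.00015778, -0.00024599, -0.00010042,
       -0.00065523]), 'joint_efforts': array([-3.65627238e-04, -5.15316582e+01, -2.71128219e+01,  6.74452144e-02,
        2.46654684e-02, -2.72267175e-05]), 'tool_pos': array([0.21967351, 0.55829886, 0.18641503]), 'tcp_rot': array([ 1.86308427e-01,  9.82491306e-01, -6.08812141e-05, -4.60113359e-07]), 'contact_force': array([ 1.13688668,  0.05260896, -0.26603598]), 'ft_torque': array([-0.07410012, -0.02563077, -0.0162536 ]), 'grip_force': 0.0, 'finger_gap': 0.08760303165586725}
```

```bash
cat > h.py <<'E'
from workcell import sensors, imaging
import cv2, numpy as np, json
from scipy.spatial.transform import Rotation as R
def w2p(n,P,c=None):
    c=c or imaging.get_calibration(n); q=R.from_quat(c["rotation"]).inv().apply(np.atleast_2d(P)-c["eye"])
    return np.c_[c["fx"]*q[:,0]/q[:,2]+c["cx"], c["fy"]*q[:,1]/q[:,2]+c["cy"]]
def p2w(n,uv,z,c=None):
    c=c or imaging.get_calibration(n); uv=np.atleast_2d(uv)
    d=np.c_[(uv[:,0]-c["cx"])/c["fx"],(uv[:,1]-c["cy"])/c["fy"],np.ones(len(uv))]
    d=R.from_quat(c["rotation"]).apply(d); return c["eye"]+d*((z-c["eye"][2])/d[:,2])[:,None]
E
python3 - <<'E'
from h import *
a=cv2.imread("pics/top0.png"); b=cv2.imread("pics/scene0.png")
A=cv2.resize(a[180:280,200:460],None,fx=3,fy=3,interpolation=2)
B=cv2.resize(b[165:255,165:425],None,fx=3,fy=3,interpolation=2)
cv2.imwrite("pics/c0.png",np.vstack([A,B]))
for u in [(231,233),(263,228),(297,226),(334,225)]: print(p2w("top",u,.025)[0])
for t in ["brush","tin","manometer","analyser"]:
    r=imaging.outline_of("top",t)[0]; m=r["mask"]; c=cv2.minAreaRect(np.argwhere(m)[:,::-1].astype(np.float32)); print(t,c, p2w("top",c[0],dict(brush=.1,tin=.092,manometer=.066,analyser=.038)[t]), p2w("top",cv2.boxPoints(c),.1)[:,:2].round(3).tolist())
E
```

```text
[0.51186807 0.35207139 0.025     ]
[0.5248204 0.2602275 0.025    ]
[0.52909107 0.16232463 0.025     ]
[0.5303576  0.05549587 0.025     ]
brush ((432.61053466796875, 232.39093017578125), (8.242971420288086, 63.05488204956055), 15.642248153686523) [[ 0.50228491 -0.21109605  0.1       ]] [[0.423, -0.174], [0.589, -0.227], [0.582, -0.249], [0.417, -0.195]]
tin ((428.7640075683594, 230.47750854492188), (16.864463806152344, 20.16240119934082), 77.00537872314453) [[ 0.50797677 -0.20261219  0.092     ]] [[0.525, -0.169], [0.536, -0.224], [0.491, -0.232], [0.479, -0.178]]
manometer ((429.15380859375, 229.76922607421875), (20.523906707763672, 42.711917877197266), 33.6900634765625) [[ 0.51087478 -0.21001257  0.066     ]] [[0.477, -0.144], [0.574, -0.214], [0.542, -0.26], [0.446, -0.19]]
analyser ((141.88998413085938, 252.72999572753906), (17.819091796875, 26.162952423095703), 81.8698959350586) [[0.45958702 0.60129219 0.038     ]] [[0.479, 0.62], [0.488, 0.551], [0.44, 0.543], [0.431, 0.612]]
```

View pics/c0.png

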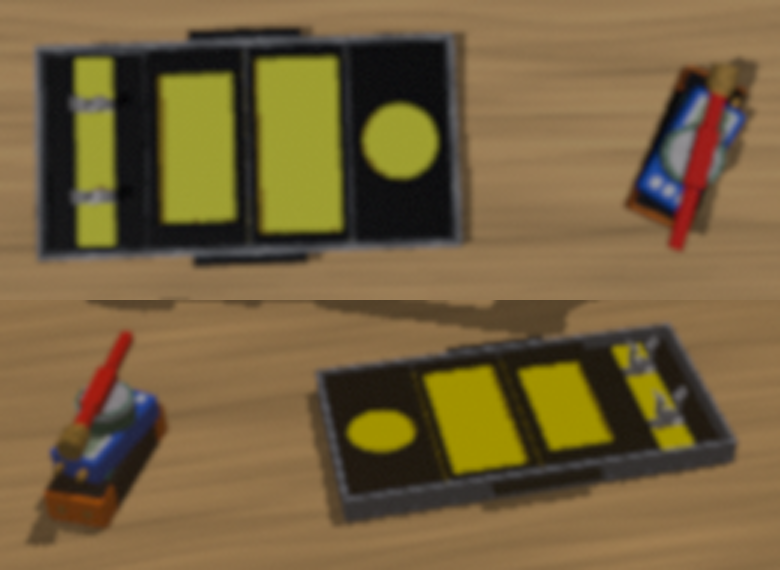

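View pics/top0.png

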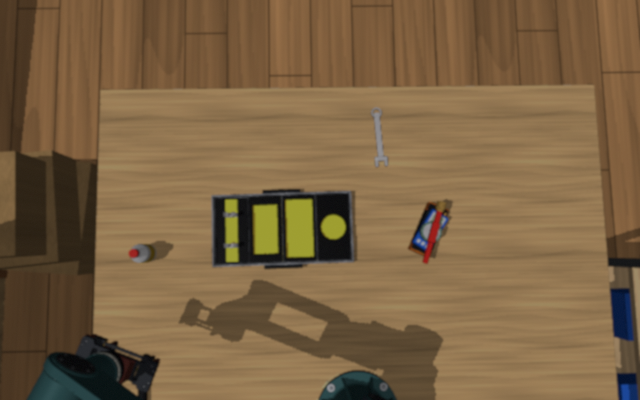

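```bash
cat >> h.py <<'E'
def plan(p, yaw=None):
    """move: tool-z turn (in 0.08 rad units) first, then shift in tool axes (40 mm units)"""
    s=sensors.sense(); r=R.from_quat(s["tcp_rot"]); M=r.as_matrix()
    cy=np.arctan2(M[1,0],M[0,0]); t=0
    if yaw is not None:
        t=-((yaw-cy+np.pi/2)%np.pi-np.pi/2)   # tool z down
    M2=M@R.from_rotvec([0,0,t]).as_matrix()
    d=M2.T@(np.array(p)-s["tool_pos"])/.04
    print("t",round(s["clock"],2),"pos",s["tool_pos"].round(4),"yaw",round(cy,3),"tilt",np.round(M[2,:2],4),"j6",s["joints"][5].round(2),"| turn",round(t/.08,2),"shift",d.round(2),"n",np.ceil(abs(d).max()))
E
python3 - <<'E'
from h import *
s=sensors.sense(); c=imaging.get_calibration("wrist"); M=R.from_quat(s["tcp_rot"])
print(M.inv().apply(c["eye"]-s["tool_pos"]), (M.inv()*R.from_quat(c["rotation"])).as_matrix().round(2),c["fx"],c["fy"])
plan([.48,.2,.36],yaw=-.02); plan([.48,.2,.36])
E
```

```text
[ 0.08230337  0.00055602 -0.19905182] [[-0.   -0.96 -0.3 ]
 [ 1.   -0.   -0.  ]
 [ 0.   -0.3   0.96]] 343.6677565919555 343.6677565919555
t 1.1 pos [0.2197 0.5583 0.1864] yaw 2.767 tilt [-0. -0.] j6 -0.12 | turn -4.43 shift [-6.69 -8.83 -4.34] n 9.0
t 1.1 pos [0.2197 0.5583 0.1864] yaw 2.767 tilt [-0. -0.] j6 -0.12 | turn 0.0 shift [-9.34 -5.95 -4.34] n 10.0
```

```bash
python3 -m pendant '[[0,0,0,-0.9,-0.5,-0.5,1],[0,0,0,-1,-0.6,-0.5,1],[0,0,0,-1,-0.6,-0.34,1],[0,0,0,-1,-0.6,0,1],[0,0,0,-1,-0.6,0,1],[0,0,0,-1,-0.6,0,1],[0,0,0,-1,-0.6,0,1],[0,0,0,-1,-0.6,0,1]]'; python3 -m pendant '[[0,0,0,-1,-0.6,0,1],[0,0,0,-0.9,-0.5,0,1],[0,0,0,0,0,0,1],[0,0,0,0,0,0,1]]'
python3 - <<'E'
from h import *
im=imaging.snapshot("wrist"); c=imaging.get_calibration("wrist"); cv2.imwrite("pics/w1.png",im[:,:,::-1])
hsv=cv2.cvtColor(im,cv2.COLOR_RGB2HSV); m=cv2.inRange(hsv,(22,120,60),(38,255,255))
n,l,st,ce=cv2.connectedComponentsWithStats(m)
for i in range(1,n):
    if st[i,4]>300:
        k=cv2.findContours((l==i).astype(np.uint8),0,2)[0][0]; r=cv2.minAreaRect(k)
        print(st[i],ce[i],p2w("wrist",r[0],.017,c)[0].round(4),p2w("wrist",cv2.boxPoints(r),.017,c)[:,:2].round(4).tolist())
plan([.46,-.21,.26])
E
```

```text
clock: 2.1
tool_pos: [0.4457, 0.2664, 0.2402]
tcp_rot: [0.186, 0.982, 0.0, 0.0]
contact_force: [0.6, 0.6, 0.2]
finger_gap: 0.0876
grip_force: 0.0
clock: 2.6
tool_pos: [0.499, 0.1992, 0.2399]
tcp_rot: [0.187, 0.982, 0.0, -0.0]
contact_force: [-0.1, -0.2, -0.7]
finger_gap: 0.0878
grip_force: 0.0
[  305    52   190   192 21736] [399.88369525 144.70675377] [0.5156 0.3103 0.017 ] [[0.4255, 0.207], [0.4249, 0.3937], [0.612, 0.4207], [0.6238, 0.2108]]
[  199   106   158   171 15153] [278.97109483 193.91011681] [0.5199 0.1168 0.017 ] [[0.4272, 0.0326], [0.4265, 0.2042], [0.6201, 0.2077], [0.631, 0.0129]]
[325 239  77  31 317] [358.9873817  255.46056782] [0.636  0.2093 0.017 ] [[0.6337, 0.1539], [0.6317, 0.2634], [0.6383, 0.2635], [0.6404, 0.1535]]
t 2.65 pos [0.4987 0.1996 0.24  ] yaw 2.767 tilt [0.0008 0.    ] j6 -0.94 | turn 0.0 shift [-2.84 -9.88 -0.5 ] n 10.0
```

View pics/w1.png

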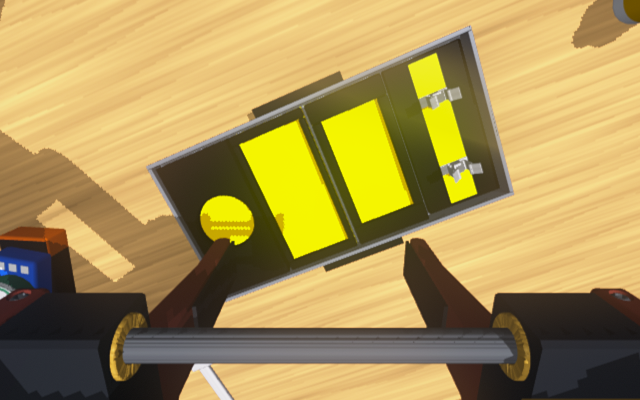

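```bash
cat > tray.py <<'E'
from h import *
def tray(im,c):
    hsv=cv2.cvtColor(im,cv2.COLOR_RGB2HSV); m=cv2.inRange(hsv,(25,200,90),(35,255,255))
    n,l,st,ce=cv2.connectedComponentsWithStats(m)
    for i in range(1,n):
        if st[i,4]>300:
            k=max(cv2.findContours((l==i).astype(np.uint8),0,2)[0],key=len)[:,0].astype(float)
            w=p2w("wrist",k,.017,c)[:,:2].astype(np.float32); r=cv2.minAreaRect((w*1000).astype(np.float32))
            print(st[i],np.round(r[0],1),np.round(r[1],1),round(r[2],1))
E
python3 - <<'E'
from tray import *
im=imaging.snapshot("wrist"); c=imaging.get_calibration("wrist"); tray(im,c)
E
```

```text
[ 408   54   37   45 1039] [449.3 352.4] [39.4 33.5] 0.8
[ 320   99   93  125 6589] [522.2 256.6] [142.7  73.7] 1.0
[ 421  101   45   66 1710] [519.7 353.6] [74.8 34.9] 1.0
[ 238  120  110  139 8003] [523.9 157.1] [169.2  80.2] 1.1
[442 170  35  34 694] [590.2 354.8] [39.4 35.1] 1.2
[ 200  195   54   51 2039] [524.1  59.8] [71.5 66.1] 54.4
```

```bash
python3 -m pendant '[[0,0,0,-0.3,-1,-0.05,1],[0,0,0,-0.3,-1,-0.05,1],[0,0,0,-0.3,-1,-0.05,1],[0,0,0,-0.3,-1,-0.05,1],[0,0,0,-0.3,-1,-0.05,1],[0,0,0,-0.3,-1,-0.05,1],[0,0,0,-0.3,-1,-0.05,1],[0,0,0,-0.3,-1,-0.05,1]]'; python3 -m pendant '[[0,0,0,-0.3,-1,-0.05,1],[0,0,0,-0.2,-0.9,-0.05,1],[0,0,0,0,0,0,1],[0,0,0,0,0,0,1]]'
python3 - <<'E'
from h import *
im=imaging.snapshot("wrist"); c=imaging.get_calibration("wrist"); cv2.imwrite("pics/w2.png",cv2.resize(im[:,:,::-1],(800,500)))
zs=dict(brush=.100,tin=.092,manometer=.066,analyser=.038)
for t in zs:
  for r in imaging.outline_of("wrist",t)[:1]:
    k=max(cv2.findContours(r["mask"].astype(np.uint8),0,2)[0],key=len)[:,0]
    w=p2w("wrist",k,zs[t],c)[:,:2]*1000; q=cv2.minAreaRect(w.astype(np.float32)); print(t,round(r["p"],2),r["bbox"],np.round(q[0],1),np.round(q[1],1),round(q[2],1))
E
```

```text
clock: 3.7
tool_pos: [0.4715, -0.134, 0.2564]
tcp_rot: [0.185, 0.983, 0.0, 0.0]
contact_force: [0.8, -0.4, -0.0]
finger_gap: 0.0879
grip_force: 0.0
clock: 4.2
tool_pos: [0.4625, -0.2106, 0.26]
tcp_rot: [0.186, 0.983, 0.0, -0.0]
contact_force: [0.4, 1.0, -0.5]
finger_gap: 0.0874
grip_force: 0.0
brush 0.62 [320.9, 127.9, 347.3, 285.3] [ 505.9 -210. ] [ 27.2 184.7] 70.7
tin 0.65 [307.6, 178.8, 360.9, 227.9] [ 506.5 -190.8] [20.7 55.7] 73.3
manometer 0.96 [303.9, 156.0, 365.6, 245.6] [ 531.3 -249.4] [51.5 28.5] 11.2
analyser 0.95 [301.9, 137.0, 359.2, 252.3] [ 465.4 -220. ] [15.3 72.9] 64.8
```

View pics/w2.png

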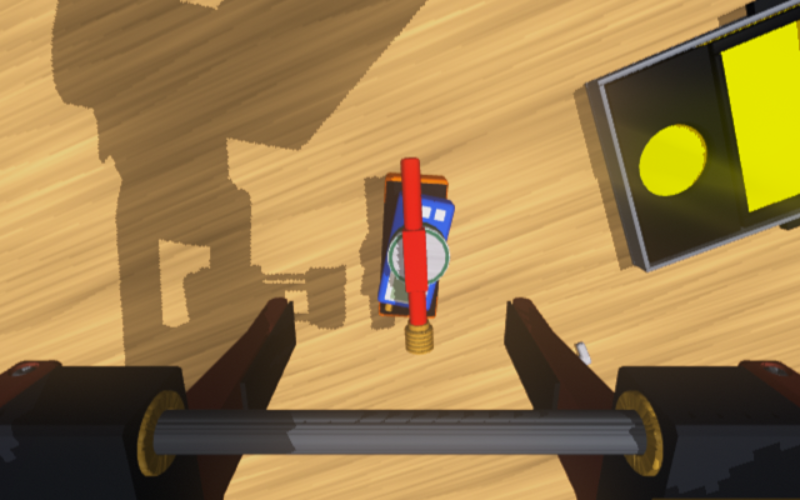

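Run:
```python
from h import *
im=imaging.snapshot("wrist"); c=imaging.get_calibration("wrist")
hsv=cv2.cvtColor(im,cv2.COLOR_RGB2HSV); m=cv2.inRange(hsv,(0,190,80),(5,255,255))|cv2.inRange(hsv,(175,190,80),(180,255,255))
m[:100]=0;m[290:]=0;m[:,:280]=0;m[:,400:]=0
n,l,st,ce=cv2.connectedComponentsWithStats(m); i=1+st[1:,4].argmax(); print(st[i])
k=np.argwhere(l==i)[:,::-1]; w=p2w("wrist",k,.104,c)[:,:2]
mu=w.mean(0); _,_,v=np.linalg.svd(w-mu,full_matrices=False); a=(w-mu)@v[0]; d=v[0]*np.sign(v[0][0]); a=(w-mu)@d
print("yaw",np.arctan2(d[1],d[0]),"ends",mu+d*a.min(),mu+d*a.max(),a.max()-a.min())
o=mu+d*(a.min()+.088); print("origin from handle end",o, "from other", mu+d*(a.max()-.065))
plan([*o,.095],np.arctan2(d[1],d[0]))
```

```text
[ 322  126   20  134 1990]
yaw -0.3162689745648555 ends [ 0.41843755 -0.18411726] [ 0.56040543 -0.23057678] 0.14937659099095046
origin from handle end [ 0.50207297 -0.21148727] from other [ 0.49862927 -0.2103603 ]
t 4.5 pos [ 0.4626 -0.2112  0.2601] yaw 2.768 tilt [-0.  0.] j6 -1.76 | turn -0.72 shift [-0.94  0.3   4.13] n 5.0
```

```bash
python3 -m pendant '[[0,0,-0.72,0,0,0,1],[0,0,0,-0.47,0.15,1,1],[0,0,0,-0.47,0.15,1,1],[0,0,0,0,0,1,1],[0,0,0,0,0,0.6,1],[0,0,0,0,0,0.4,1],[0,0,0,0,0,0.13,1],[0,0,0,0,0,0,1]]'
python3 - <<'E'
from h import *
im=imaging.snapshot("wrist");cv2.imwrite("pics/w3.png",im[:,:,::-1]); plan([.501,-.211,.095],-.316)
E
```

```text
clock: 5.5
tool_pos: [0.5023, -0.2126, 0.0953]
tcp_rot: [0.158, 0.987, -0.0, 0.0]
contact_force: [-0.5, 0.7, 0.0]
finger_gap: 0.0881
grip_force: 0.0
t 5.55 pos [ 0.5026 -0.2127  0.0957] yaw 2.824 tilt [-0.0014 -0.0004] j6 -1.78 | turn -0.01 shift [0.05 0.03 0.02] n 1.0
```

View pics/w3.png

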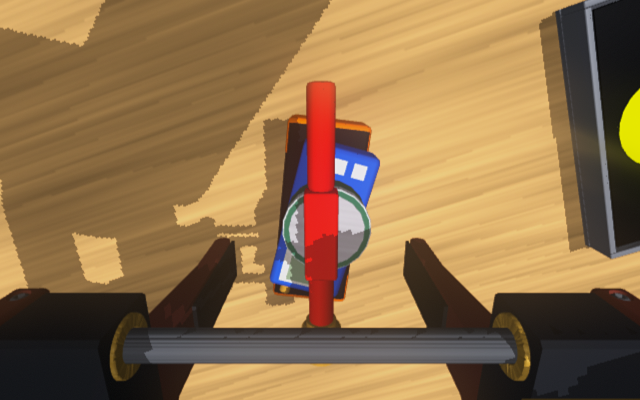

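```bash
python3 -m pendant '[[0,0,0,0,0,0,0],[0,0,0,0,0,0,0],[0,0,0,0,0,0,0],[0,0,0,0,0,0,0],[0,0,0,0,0,0,0],[0,0,0,0,0,-0.3,0],[0,0,0,0,0,-0.8,0],[0,0,0,0,0,-1,0]]'
python3 -m pendant '[[0,0,0,0,0,-0.8,0],[0,0,0,0,0,0,0],[0,0,0,0,0,0,0]]'
python3 - <<'E'
from h import *
im=imaging.snapshot("wrist");cv2.imwrite("pics/w4.png",im[:,:,::-1]); plan([.520,.3537,.15],.018)
E
```

```text
clock: 6.55
tool_pos: [0.5014, -0.2121, 0.1799]
tcp_rot: [0.158, 0.987, 0.0, -0.001]
contact_force: [0.5, -0.6, 0.0]
finger_gap: 0.0115
grip_force: 0.0
clock: 6.92
tool_pos: [0.5015, -0.2121, 0.2105]
tcp_rot: [0.158, 0.987, 0.0, -0.0]
contact_force: [-0.8, 0.5, 0.6]
finger_gap: 0.0005
grip_force: 0.0
t 6.97 pos [ 0.5011 -0.2119  0.2099] yaw 2.824 tilt [0.0019 0.0003] j6 -1.78 | turn -4.19 shift [-0.73 14.13  1.51] n 15.0
```

View pics/w4.png

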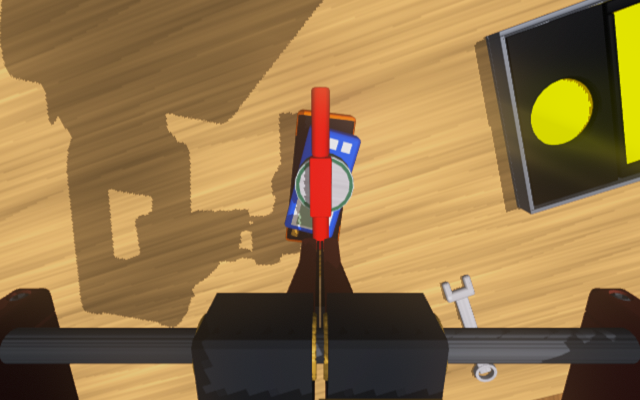

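```bash
python3 -m pendant '[[0,0,0,0,0,0,0.5],[0,0,0,0,0,0,0.5],[0,0,0,0,0,0,0.5],[0,0,0,0,0,0.5,0.5],[0,0,0,0,0,1,0.5],[0,0,0,0,0,0.8,0.5],[0,0,0,0,0,0.4,0.5],[0,0,0,0,0,0.19,0.5]]'
python3 -m pendant '[[0,0,0,0,0,0,0],[0,0,0,0,0,0,0],[0,0,0,0,0,0,0],[0,0,0,0,0,0,0],[0,0,0,0,0,0,0],[0,0,0,0,0,0,0]]'
```

```text
clock: 7.98
tool_pos: [0.5019, -0.2123, 0.0947]
tcp_rot: [0.158, 0.987, 0.0, -0.0]
contact_force: [0.1, 0.0, 0.4]
finger_gap: 0.0436
grip_force: 0.0
clock: 8.72
tool_pos: [0.5019, -0.2124, 0.0953]
tcp_rot: [0.158, 0.987, -0.0, 0.0]
contact_force: [-0.5, 0.1, -1.4]
finger_gap: 0.0003
grip_force: 0.0
```

Run:
```python
from h import *
im=imaging.snapshot("wrist"); b=imaging.snapshot("scene")
cv2.imwrite("pics/w5.png",np.hstack([im[60:310,210:450],cv2.resize(b[150:250,150:270],None,fx=2.5,fy=2.5,interpolation=2)])[:,:,::-1]); plan([.501,-.211,.095],-.316)
```

```text
t 8.82 pos [ 0.5019 -0.2124  0.0953] yaw 2.824 tilt [ 0.0001 -0.0001] j6 -1.78 | turn -0.02 shift [0.03 0.03 0.01] n 1.0
```

View pics/w5.png

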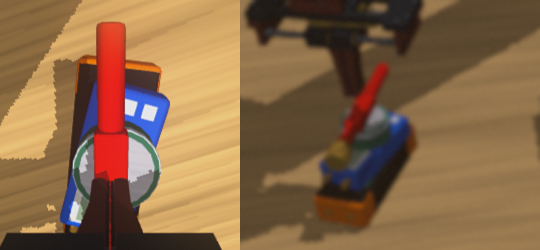

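```bash
cat > tri.py <<'E'
from h import *
from scipy.optimize import least_squares
def cam_w(p,yaw):
    M=R.from_euler('z',yaw)*R.from_euler('x',np.pi); c=dict(imaging.get_calibration("wrist")); s=sensors.sense()
    T=R.from_quat(s["tcp_rot"]); c["rotation"]=(M*(T.inv()*R.from_quat(c["rotation"]))).as_quat(); c["eye"]=np.array(p)+M.apply(T.inv().apply(c["eye"]-s["tool_pos"])); return c
def ends(f,roi):
    im=cv2.imread(f); x0,y0,x1,y1=roi; hsv=cv2.cvtColor(im,cv2.COLOR_BGR2HSV); m=cv2.inRange(hsv,(0,180,60),(6,255,255))|cv2.inRange(hsv,(174,180,60),(180,255,255))
    z=np.zeros_like(m); z[y0:y1,x0:x1]=m[y0:y1,x0:x1]; n,l,st,ce=cv2.connectedComponentsWithStats(z); i=1+st[1:,4].argmax()
    k=np.argwhere(l==i)[:,::-1].astype(float); mu=k.mean(0); v=np.linalg.svd(k-mu,full_matrices=False)[2][0]; a=(k-mu)@v
    return mu+v*(a.min()-.5),mu+v*(a.max()+.5)
E
python3 - <<'E'
from tri import *
C={"scene0":(imaging.get_calibration("scene"),(170,160,230,240)),"top0":(imaging.get_calibration("top"),(400,190,460,280)),"w4":(cam_w([.5013,-.212,.21],2.824),(280,60,380,280))}
obs=[]
for f,(c,roi) in C.items():
    e=ends(f"pics/{f}.png",roi); 
    pr=[w2p(f,p,c)[0] for p in ([.418,-.184,.1],[.557,-.2305,.1])]
    e=e if np.linalg.norm(e[0]-pr[0])<np.linalg.norm(e[1]-pr[0]) else e[::-1]
    print(f,e,pr); obs.append((c,e))
for j in (0,1):
    s=least_squares(lambda P:np.concatenate([w2p("",P,c)[0]-e[j] for c,e in obs if not(j==1 and len(obs)==99)]),[.5,-.2,.1]); print(j,s.x,s.fun.round(1))
E
```

```text
scene0 (array([207.46018745, 175.1607628 ]), array([191.67273148, 205.90748681])) [array([207.28509919, 176.62710659]), array([190.87221501, 208.08966082])]
top0 (array([424.74402863, 262.44710144]), array([439.26726718, 211.27230756])) [array([423.97578062, 263.49891382]), array([438.80755898, 212.4128675 ])]
w4 (array([319.99848528,  87.49697513]), array([320.07967295, 248.49995989])) [array([319.57476971,  86.93008496]), array([318.87959768, 244.31654659])]
0 [ 0.41883564 -0.18381508  0.10624885] [-0.5  0.  -0.3  0.8  0.1  0.2]
1 [ 0.55809801 -0.22931926  0.10818838] [-0.9  0.2 -0.1  0.5  0.3  0. ]
```

```bash
python3 -m pendant '[[0,0,0,0,0,0,0],[0,0,0,0,0,0.05,0],[0,0,0,0,0,0,0]]'; python3 -m pendant '[[0,0,0,0,0,0.05,0],[0,0,0,0,0,0,0]]'
python3 - <<'E'
from h import *
im=imaging.snapshot("wrist"); cv2.imwrite("pics/w6.png",cv2.resize(im[150:300,240:400],None,fx=4,fy=4,interpolation=2)[:,:,::-1])
s=imaging.snapshot("scene");cv2.imwrite("pics/s6.png",s[:,:,::-1])
print(sensors.sense()["contact_force"],sensors.sense()["tool_pos"])
E
```

```text
clock: 9.2
tool_pos: [0.5018, -0.2123, 0.093]
tcp_rot: [0.158, 0.987, 0.0, -0.0]
contact_force: [-0.7, -0.0, 0.5]
finger_gap: 0.0007
grip_force: 0.0
clock: 9.45
tool_pos: [0.5018, -0.2123, 0.0911]
tcp_rot: [0.158, 0.987, 0.0, -0.0]
contact_force: [-0.0, -0.0, -0.0]
finger_gap: -0.0002
grip_force: 0.0
[-0.24497102  0.06652807 -1.72106201] [ 0.50189002 -0.21235719  0.09122438]
```

View pics/w6.png

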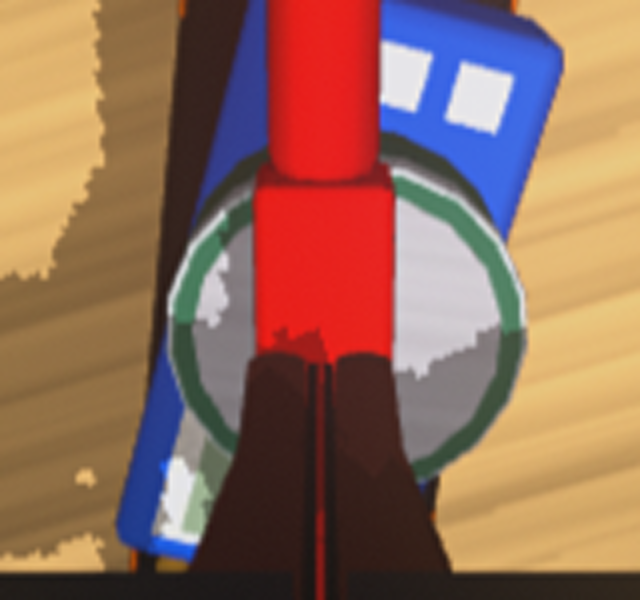

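```bash
python3 -m pendant '[[0,0,0,0,0,0.05,0],[0,0,0,0,0,0,0]]';python3 -m pendant '[[0,0,0,0,0,0.05,0],[0,0,0,0,0,0,0]]';python3 -m pendant '[[0,0,0,0,0,0.05,0],[0,0,0,0,0,0,0]]'
python3 - <<'E'
from h import *
a=cv2.imread("pics/s6.png"); p=w2p("scene",sensors.sense()["tool_pos"]); print(p, w2p("scene",[.5018,-.2123,.0912]), w2p("scene",[.5018,-.2123,.1262]))
E
```

```text
clock: 9.8
tool_pos: [0.5018, -0.2123, 0.0891]
tcp_rot: [0.158, 0.987, 0.0, -0.0]
contact_force: [0.4, 0.3, -0.2]
finger_gap: 0.0008
grip_force: 0.0
clock: 10.05
tool_pos: [0.5018, -0.2123, 0.0871]
tcp_rot: [0.158, 0.987, -0.0, -0.0]
contact_force: [-1.0, -0.1, -0.1]
finger_gap: 0.0005
grip_force: 0.0
clock: 10.3
tool_pos: [0.5018, -0.2123, 0.0851]
tcp_rot: [0.158, 0.987, 0.0, -0.0]
contact_force: [-0.6, 0.6, -0.0]
finger_gap: 0.0005
grip_force: 0.0
[[198.56143759 198.8304523 ]] [[198.18838751 197.24129216]] [[195.99370875 187.96247325]]
```

Run:
```python
from h import *
s=imaging.snapshot("scene")[:,:,::-1]; p=w2p("scene",sensors.sense()["tool_pos"])[0]; print(p)
x0,y0=150,140; z=cv2.resize(s[y0:y0+100,x0:x0+110],None,fx=6,fy=6,interpolation=2); q=((p-[x0,y0]+.5)*6).astype(int); cv2.drawMarker(z,tuple(int(i) for i in q),(255,255,255),0,16,1); cv2.imwrite("pics/s7.png",z)
```

```text
[198.54517092 198.81798055]
```

View pics/s7.png

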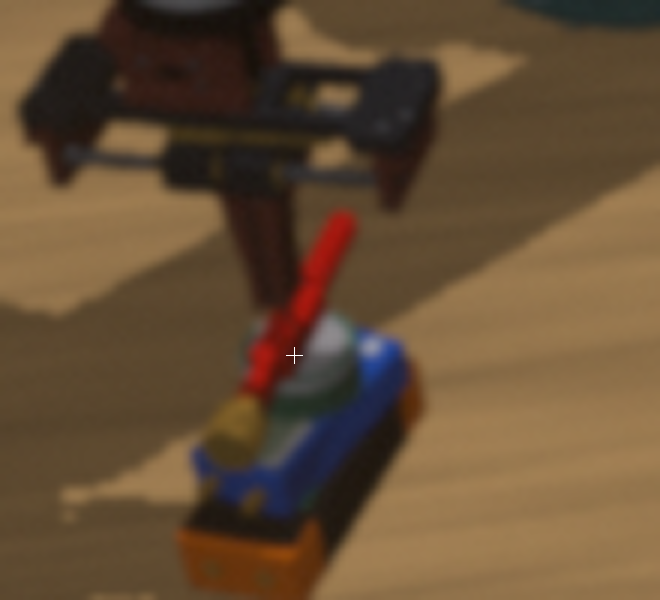

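```bash
for i in 1 2 3 4 5 6; do python3 -m pendant '[[0,0,0,0,0,0.05,0],[0,0,0,0,0,0,0]]' | grep -E "tool_pos|contact"; done
```

```text
tool_pos: [0.5018, -0.2123, 0.0831]
contact_force: [-1.0, -1.3, 0.7]
tool_pos: [0.5018, -0.2123, 0.0811]
contact_force: [-0.1, -0.5, -0.3]
tool_pos: [0.5018, -0.2123, 0.0791]
contact_force: [-0.3, 0.5, 0.8]
tool_pos: [0.5018, -0.2123, 0.0771]
contact_force: [0.0, -0.2, -0.4]
tool_pos: [0.5018, -0.2123, 0.0751]
contact_force: [0.2, 0.2, -0.3]
tool_pos: [0.5018, -0.2123, 0.0731]
contact_force: [0.2, 0.0, -1.4]
```

```bash
python3 -m pendant '[[0,0,0,0,0,0.05,0],[0,0,0,0,0,0,0]]' | grep -E "tool_pos|contact"; python3 -m pendant '[[0,0,0,0,0,0.05,0],[0,0,0,0,0,0,0]]' | grep -E "tool_pos|contact"; python3 -m pendant '[[0,0,0,0,0,0.05,0],[0,0,0,0,0,0,0]]' | grep -E "tool_pos|contact"
python3 - <<'E'
from h import *
im=imaging.snapshot("wrist")[:,:,::-1]; s=imaging.snapshot("scene")[:,:,::-1]
z=cv2.resize(s[150:250,150:250],(450,450),interpolation=2); w=cv2.resize(im[150:270,275:365],(337,450),interpolation=2); cv2.imwrite("pics/s8.png",np.hstack([z,w]))
E
```

```text
tool_pos: [0.5021, -0.2125, 0.0721]
contact_force: [-1.0, 0.9, 7.9]
tool_pos: [0.5022, -0.2126, 0.072]
contact_force: [-7.0, 3.2, 26.2]
tool_pos: [0.5023, -0.2126, 0.0718]
contact_force: [-11.5, 5.4, 43.8]
```

View pics/s8.png

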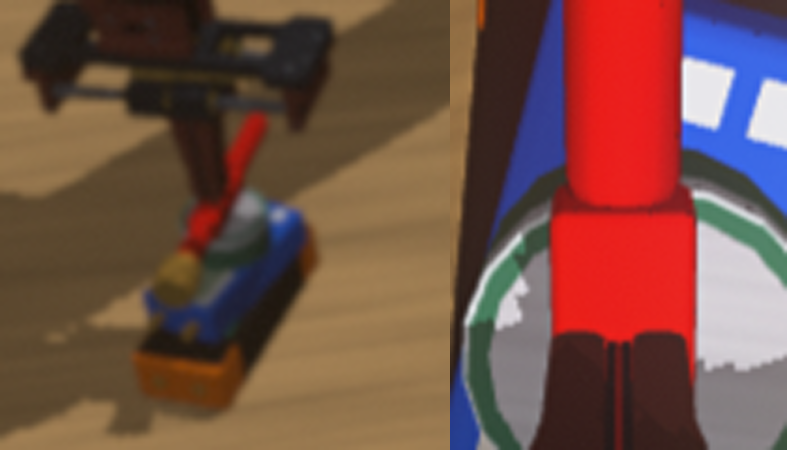

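```bash
python3 -m pendant '[[0,0,0,0,0,-0.4,0],[0,0,0,0,0,-0.2,0.45],[0,0,0,0,0,0,0.45],[0,0,0,0,0,0,0.45],[0,0,0,0,0,0,0.45],[0,0,0,0,0,0,0.45]]'
python3 - <<'E'
from tri import *
c=imaging.get_calibration("wrist"); im=imaging.snapshot("wrist"); cv2.imwrite("pics/w9.png",im[:,:,::-1]); c2=imaging.get_calibration("scene"); cv2.imwrite("pics/s9.png",imaging.snapshot("scene")[:,:,::-1])
hs=ends("pics/s9.png",(170,160,230,240)); print("scene ends before 207.46 175.16 191.67 205.9 now",hs)
e=ends("pics/w9.png",(280,20,380,300)); print(e,p2w("wrist",e[0],.104,c),p2w("wrist",e[1],.104,c))
plan([.501,-.211,.0585],-.316)
E
```

```text
clock: 13.45
tool_pos: [0.5017, -0.2123, 0.0908]
tcp_rot: [0.158, 0.987, 0.0, -0.0]
contact_force: [0.1, 0.0, -0.4]
finger_gap: 0.0393
grip_force: 0.0
scene ends before 207.46 175.16 191.67 205.9 now (array([201.60218398, 184.72334585]), array([192.16310216, 205.6222982 ]))
(array([320.3324828 ,  82.49643566]), array([320.51101113, 299.50945172])) [[ 0.41855278 -0.1839269   0.104     ]] [[ 0.53989105 -0.22363808  0.104     ]]
t 13.55 pos [ 0.5018 -0.2123  0.091 ] yaw 2.824 tilt [ 0.0005 -0.    ] j6 -1.78 | turn -0.01 shift [0.03 0.03 0.81] n 1.0
```

```bash
python3 -m pendant '[[0,0,0,0,0,0.5,0.45],[0,0,0,0,0,0.3,0.45],[0,0,0,0,0,0,0],[0,0,0,0,0,0,0],[0,0,0,0,0,0,0],[0,0,0,0,0,0,0],[0,0,0,0,0,0,0]]'
python3 -m pendant '[[0,0,0,0,0,-0.3,0],[0,0,0,0,0,-0.7,0],[0,0,0,0,0,-1,0],[0,0,0,0,0,-0.7,0],[0,0,0,0,0,0,0]]'; python3 -c "
from h import *
plan([.5199,.3537,.12],.018)"
```

```text
clock: 14.42
tool_pos: [0.5022, -0.2126, 0.0597]
tcp_rot: [0.158, 0.987, -0.0, 0.0]
contact_force: [-0.2, 0.1, 2.3]
finger_gap: 0.0201
grip_force: 30.0
clock: 15.05
tool_pos: [0.5038, -0.2134, 0.1701]
tcp_rot: [0.158, 0.987, -0.001, 0.003]
contact_force: [-0.6, 0.0, -0.7]
finger_gap: 0.0198
grip_force: 30.0
t 15.05 pos [ 0.5038 -0.2134  0.1701] yaw 2.824 tilt [-0.0055 -0.0013] j6 -1.78 | turn -4.19 shift [-0.65 14.17  1.21] n 15.0
```

```bash
python3 -m pendant '[[0,0,-0.84,0,0,0,0],[0,0,-0.84,0,0,0,0],[0,0,-0.84,0,0,0,0],[0,0,-0.84,0,0,0,0],[0,0,-0.83,0,0.5,0,0],[0,0,0,-0.1,1,0,0],[0,0,0,-0.1,1,0,0],[0,0,0,-0.1,1,0,0]]'
python3 -m pendant '[[0,0,0,-0.1,1,0,0],[0,0,0,-0.1,1,0,0],[0,0,0,-0.1,1,0,0],[0,0,0,-0.1,1,0,0],[0,0,0,-0.1,1,0,0],[0,0,0,0,1,0,0],[0,0,0,0,1,0,0],[0,0,0,0,1,0,0]]'
python3 -m pendant '[[0,0,0,0,1,0,0],[0,0,0,0,1,0,0],[0,0,0,0,0.5,0,0],[0,0,0,0,0.2,0,0],[0,0,0,0,0,0,0],[0,0,0,0,0,0,0]]'
python3 - <<'E'
from tray import *
c=imaging.get_calibration("wrist"); im=imaging.snapshot("wrist"); cv2.imwrite("pics/w10.png",im[:,:,::-1]); tray(im,c)
plan([.521,.3537,.03],.018)
E
```

```text
clock: 16.05
tool_pos: [0.5118, -0.0696, 0.1666]
tcp_rot: [-0.009, 1.0, 0.0, -0.001]
contact_force: [0.2, 0.2, -0.8]
finger_gap: 0.0196
grip_force: 30.0
clock: 17.05
tool_pos: [0.5252, 0.2502, 0.1665]
tcp_rot: [-0.01, 1.0, -0.0, -0.001]
contact_force: [0.5, 0.8, -0.4]
finger_gap: 0.0199
grip_force: 30.0
clock: 17.8
tool_pos: [0.525, 0.3548, 0.1672]
tcp_rot: [-0.009, 1.0, -0.0, -0.0]
contact_force: [0.2, 0.0, -0.8]
finger_gap: 0.0201
grip_force: 30.0
[160  75  22 150 362] [504.5 203.9] [152.4   3.2] 1.3
[   72    86   101   160 11772] [522.8 154.9] [167.3  77.2] 1.0
[ 180  101   79  135 9073] [522.1 254.3] [141.4  70.7] 0.9
[   0  137   65   68 3361] [525.5  57.4] [64.7 70. ] 75.6
t 17.85 pos [0.5252 0.3548 0.1673] yaw -3.125 tilt [ 0.0002 -0.0006] j6 -1.1 | turn -0.01 shift [ 0.1  -0.02  3.43] n 4.0
```

View pics/w10.png

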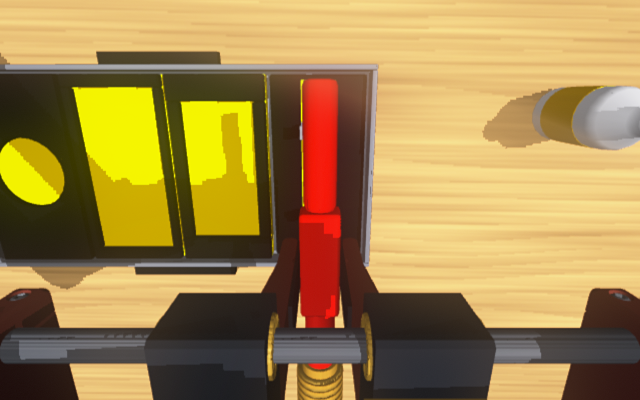

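```bash
python3 -m pendant '[[0,0,0,0.1,-0.05,1,0],[0,0,0,0,0,1,0],[0,0,0,0,0,0.9,0],[0,0,0,0,0,0.4,0],[0,0,0,0,0,0.1,0],[0,0,0,0,0,0,0]]'
python3 -m pendant '[[0,0,0,0,0,0.1,0],[0,0,0,0,0,0.1,0],[0,0,0,0,0,0,0]]'
python3 -m pendant '[[0,0,0,0,0,0.1,0],[0,0,0,0,0,0.1,0],[0,0,0,0,0,0,0]]'
```

```text
clock: 18.6
tool_pos: [0.522, 0.3542, 0.0322]
tcp_rot: [-0.009, 1.0, 0.0, 0.001]
contact_force: [-0.4, 1.3, -0.2]
finger_gap: 0.02
grip_force: 30.0
clock: 18.98
tool_pos: [0.5209, 0.354, 0.0232]
tcp_rot: [-0.009, 1.0, -0.0, -0.0]
contact_force: [-0.9, -0.3, -0.8]
finger_gap: 0.0197
grip_force: 30.0
clock: 19.35
tool_pos: [0.5207, 0.3538, 0.0147]
tcp_rot: [-0.009, 1.0, -0.0, -0.0]
contact_force: [0.1, -0.4, -1.2]
finger_gap: 0.0199
grip_force: 30.0
```

```bash
python3 -m pendant '[[0,0,0,0,0,0.1,0],[0,0,0,0,0,0.05,0],[0,0,0,0,0,0,0]]'
python3 -m pendant '[[0,0,0,0,0,0.1,0],[0,0,0,0,0,0.05,0],[0,0,0,0,0,0,0]]'
python3 -m pendant '[[0,0,0,0,0,0.1,0],[0,0,0,0,0,0,0]]'
```

```text
clock: 19.73
tool_pos: [0.5215, 0.3537, 0.0094]
tcp_rot: [-0.009, 1.0, -0.0, 0.0]
contact_force: [1.8, -1.6, 1.9]
finger_gap: 0.0198
grip_force: 30.0
clock: 20.1
tool_pos: [0.5208, 0.3536, 0.0026]
tcp_rot: [-0.009, 1.0, -0.0, -0.0]
contact_force: [2.3, -1.8, -2.5]
finger_gap: 0.0198
grip_force: 30.0
clock: 20.35
tool_pos: [0.5207, 0.3543, -0.0012]
tcp_rot: [-0.009, 1.0, 0.0, -0.0]
contact_force: [-0.5, -0.8, -2.2]
finger_gap: 0.0199
grip_force: 30.0
```

```bash
python3 -m pendant '[[0,0,0,0,0,0,0.45],[0,0,0,0,0,0,0.45],[0,0,0,0,0,0,0.45],[0,0,0,0,0,-0.5,0.45],[0,0,0,0,0,-1,0.5],[0,0,0,0,0,-1,0.7],[0,0,0,0,-0.5,-1,1],[0,0,0,0,-1,-0.8,1]]'
python3 -m pendant '[[0,0,0,0.1,-1,0,1],[0,0,0,0.1,-1,0,1],[0,0,0,0.1,-1,0,1],[0,0,0,0.1,-1,0,1],[0,0,0,0.1,-1,0,1],[0,0,0,0.1,-1,0,1],[0,0,0,0.1,-1,0,1],[0,0,0,0.1,-1,0,1]]'
python3 -m pendant '[[0,0,0,0.1,-1,0,1],[0,0,0,0.1,-1,0,1],[0,0,0,0,-1,0,1],[0,0,0,0,-1,0,1],[0,0,0,0,0,0,1],[0,0,0,0,0,0,1]]'
python3 - <<'E'
from tri import *
c=imaging.get_calibration("wrist"); im=imaging.snapshot("wrist"); cv2.imwrite("pics/w11.png",im[:,:,::-1])
zs=dict(tin=.092,manometer=.066,analyser=.038)
for t in zs:
  for r in imaging.outline_of("wrist",t)[:2]:
    k=max(cv2.findContours(r["mask"].astype(np.uint8),0,2)[0],key=len)[:,0]
    w=p2w("wrist",k,zs[t],c)[:,:2]*1000; q=cv2.minAreaRect(w.astype(np.float32)); print(t,round(r["p"],2),r["bbox"],np.round(q[0],1),np.round(q[1],1),round(q[2],1),cv2.minEnclosingCircle(w.astype(np.float32)))
plan([.505,-.2,.15])
E
```

```text
clock: 21.35
tool_pos: [0.5228, 0.2948, 0.1732]
tcp_rot: [-0.01, 1.0, 0.001, 0.001]
contact_force: [0.5, 0.7, -0.3]
finger_gap: 0.0706
grip_force: 0.0
clock: 22.35
tool_pos: [0.4958, -0.0277, 0.1715]
tcp_rot: [-0.009, 1.0, -0.0, 0.0]
contact_force: [0.2, -0.2, -1.0]
finger_gap: 0.0873
grip_force: 0.0
clock: 23.1
tool_pos: [0.4905, -0.186, 0.1712]
tcp_rot: [-0.009, 1.0, 0.0, -0.0]
contact_force: [0.3, -0.5, 0.1]
finger_gap: 0.088
grip_force: 0.0
tin 0.65 [258.3, 174.9, 324.5, 239.4] [ 501.4 -208.2] [60.2 55.8] 0.9 ((501.3150939941406, -208.70501708984375), 31.046348571777344)
manometer 0.84 [237.1, 143.5, 346.2, 261.4] [ 480.2 -194.1] [54.  48.4] 56.8 ((480.483642578125, -195.99844360351562), 33.95211410522461)
manometer 0.64 [492.4, 115.6, 617.2, 292.5] [511.3  31.4] [169.8  85.5] 1.0 ((511.69140625, 31.982168197631836), 94.11656188964844)
analyser 0.56 [234.7, 119.1, 348.1, 270.1] [ 484.9 -203.7] [61.4 93.8] 65.5 ((485.18414306640625, -205.21664428710938), 54.123783111572266)
t 23.3 pos [ 0.4907 -0.1855  0.1713] yaw -3.122 tilt [0.0002 0.0002] j6 -2.08 | turn 0.0 shift [-0.35 -0.37  0.53] n 1.0
```

View pics/w11.png

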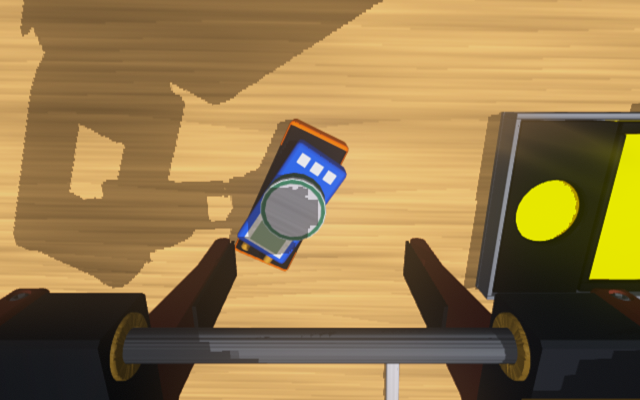

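```bash
python3 -m pendant '[[0,0,0,-0.31,-0.57,0.5,1],[0,0,0,0,0,1,1],[0,0,0,0,0,1,1],[0,0,0,0,0,0.5,1],[0,0,0,0,0,0.3,1],[0,0,0,0,0,0.1,1],[0,0,0,0,0,0,1]]'
python3 -m pendant '[[0,0,0,0,0,0,0.55],[0,0,0,0,0,0,0.55],[0,0,0,0,0,0,0.55],[0,0,0,0,0,0,0.55],[0,0,0,0,0,0,0.55],[0,0,0,0,0,0,0.55]]'
```

```text
clock: 24.18
tool_pos: [0.5041, -0.2092, 0.0358]
tcp_rot: [-0.009, 1.0, -0.0, 0.0]
contact_force: [0.2, 0.5, -0.6]
finger_gap: 0.0878
grip_force: 0.0
clock: 24.92
tool_pos: [0.5037, -0.2093, 0.0355]
tcp_rot: [-0.009, 1.0, -0.0, 0.0]
contact_force: [-0.5, 1.1, 4.1]
finger_gap: 0.0542
grip_force: 30.0
```

Run:
```python
from tri import *
c=imaging.get_calibration("wrist"); im=imaging.snapshot("wrist"); cv2.imwrite("pics/w12.png",im[:,:,::-1]); print(sensors.sense()["finger_gap"],sensors.sense()["tool_pos"])
r=imaging.outline_of("wrist","tin")[0]; print(r["bbox"],r["p"]); x0,y0,x1,y1=r["bbox"]; print(p2w("wrist",[((x0+x1)/2,y0),(x0,(y0+y1)/2),(x1,(y0+y1)/2),((x0+x1)/2,y1)],.092,c), "expected bbox", [w2p("wrist",[.5035+a,-.2082+b,.092],c).round(0).tolist() for a,b in [(.028,0),(-.028,0),(0,.028),(0,-.028)]])
```

```text
0.05409016803985294 [ 0.50369615 -0.20925626  0.03549233]
[256.6, 208.6, 381.1, 328.5] 0.73
[[ 0.46963943 -0.20943505  0.092     ]
 [ 0.49939497 -0.23774348  0.092     ]
 [ 0.49839972 -0.18014444  0.092     ]
 [ 0.53172757 -0.20839549  0.092     ]] expected bbox [[[319.0, 328.0]], [[321.0, 221.0]], [[380.0, 278.0]], [[260.0, 276.0]]]
```

View pics/w12.png

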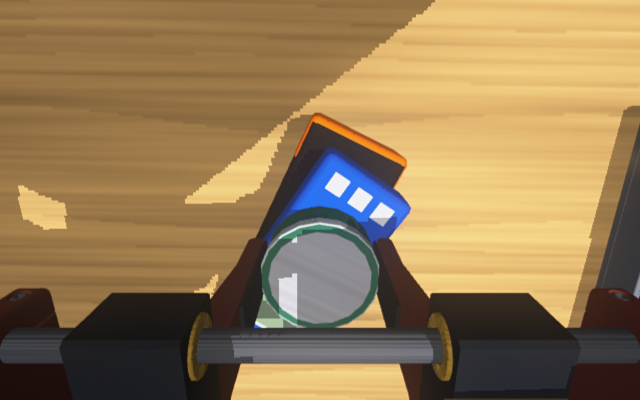

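```bash
python3 -m pendant '[[0,0,0,0,0,0,0.8],[0,0,0,0,0,0,0.8],[0,0,0,0,0,0,0.8],[0,0,0,0,0,-0.2,0.8],[0,0,0,0,0,0,0.5],[0,0,0,0,0,0,0.5],[0,0,0,0,0,0,0.5],[0,0,0,0,0,0,0.5]]'
python3 -m pendant '[[0,0,0,0,0,-0.1,0.5],[0,0,0,0,0,-0.3,0.5],[0,0,0,0,0,-0.7,0.5],[0,0,0,0,0,-0.8,0.5],[0,0,0,0,0,-0.5,0.5],[0,0,0,0,0,0,0.5]]'
python3 -c "
from h import *
plan([.525,.0588,.07],.018)"
```

```text
clock: 26.02
tool_pos: [0.5038, -0.2093, 0.0435]
tcp_rot: [-0.009, 1.0, -0.0, 0.0]
contact_force: [-0.5, 0.8, 4.3]
finger_gap: 0.0543
grip_force: 30.0
clock: 26.78
tool_pos: [0.5048, -0.2099, 0.1413]
tcp_rot: [-0.009, 1.0, -0.001, 0.002]
contact_force: [0.8, -0.3, -2.6]
finger_gap: 0.0541
grip_force: 30.0
t 26.77 pos [ 0.5048 -0.2099  0.1413] yaw -3.124 tilt [-0.0033 -0.0021] j6 -2.11 | turn 0.0 shift [-0.62  6.71  1.77] n 7.0
```

```bash
python3 -m pendant '[[0,0,0,-0.1,0.5,0,0.5],[0,0,0,-0.1,1,0,0.5],[0,0,0,-0.1,1,0,0.5],[0,0,0,-0.1,1,0,0.5],[0,0,0,-0.1,1,0,0.5],[0,0,0,-0.1,1,0,0.5],[0,0,0,0,0.8,0,0.5],[0,0,0,0,0.4,0.4,0.5]]'
python3 -m pendant '[[0,0,0,0,0,1,0.5],[0,0,0,0,0,1,0.5],[0,0,0,0,0,0.6,0.5],[0,0,0,0,0,0,0.5]]'
python3 -c "
from tray import *
c=imaging.get_calibration('wrist'); tray(imaging.snapshot('wrist'),c); plan([.525,.0588,-.004],.018)"
```

```text
clock: 27.78
tool_pos: [0.5224, 0.0617, 0.1225]
tcp_rot: [-0.01, 1.0, 0.0, 0.0]
contact_force: [0.5, -1.0, -2.3]
finger_gap: 0.0542
grip_force: 30.0
clock: 28.28
tool_pos: [0.5194, 0.0592, 0.0162]
tcp_rot: [-0.009, 1.0, 0.0, -0.003]
contact_force: [-0.6, -0.6, -0.8]
finger_gap: 0.0545
grip_force: 30.0
[398  99  17 159 587] [487.4 110. ] [96.4  3. ] 0.3
[  414   103   161   195 24785] [501.9 163.3] [123.4  85.7] 1.3
[ 568  128   72  200 7668] [518.6 247.9] [133.3  43.7] 3.2
[ 263  188  114   57 1734] [508.7  60.4] [70.6 35. ] 88.6
t 28.32 pos [0.5209 0.0592 0.0177] yaw -3.124 tilt [ 0.0039 -0.    ] j6 -1.61 | turn -0.0 shift [-0.1  -0.01  0.54] n 1.0
```

```bash
python3 -m pendant '[[0,0,0,-0.1,0.02,0.1,0.5],[0,0,0,0,0,0.2,0.5],[0,0,0,0,0,0.1,0.5],[0,0,0,0,0,0,0.5]]'
python3 -m pendant '[[0,0,0,0,0,0.04,0.5],[0,0,0,0,0,0.03,0.5],[0,0,0,0,0,0,0.5]]'
```

```text
clock: 28.82
tool_pos: [0.5264, 0.0601, 0.0031]
tcp_rot: [-0.009, 1.0, -0.0, -0.0]
contact_force: [-0.0, -0.0, -1.2]
finger_gap: 0.0542
grip_force: 30.0
clock: 29.2
tool_pos: [0.5267, 0.06, 0.0005]
tcp_rot: [-0.009, 1.0, -0.0, -0.0]
contact_force: [-0.2, 1.1, -1.2]
finger_gap: 0.0546
grip_force: 30.0
```

```bash
python3 -m pendant '[[0,0,0,0.03,-0.02,0.06,0.5],[0,0,0,0,0,0.04,0.5],[0,0,0,0,0,0,0.5]]'
python3 -m pendant '[[0,0,0,0,0,0.03,0.5],[0,0,0,0,0,0,0.5]]'
```

```text
clock: 29.58
tool_pos: [0.5254, 0.0592, -0.0037]
tcp_rot: [-0.009, 1.0, -0.0, -0.0]
contact_force: [-0.8, -0.2, -1.4]
finger_gap: 0.0538
grip_force: 30.0
clock: 29.82
tool_pos: [0.5256, 0.0592, -0.0048]
tcp_rot: [-0.009, 1.0, -0.0, -0.0]
contact_force: [0.6, -0.2, -1.7]
finger_gap: 0.0539
grip_force: 30.0
```

```bash
python3 -m pendant '[[0,0,0,0,0,0.03,0.5],[0,0,0,0,0,0,0.7],[0,0,0,0,0,0,0.7],[0,0,0,0,0,-0.2,0.7],[0,0,0,0,0,-1,0.8],[0,0,0,0,0,-1,1],[0,0,0,0.1,-0.5,-1,1],[0,0,0,0.1,-1,-1,1]]'
python3 -m pendant '[[0,0,0,0.1,-1,0,1],[0,0,0,0.1,-1,0,1],[0,0,0,0.1,-1,0,1],[0,0,0,0.1,-1,0,1],[0,0,0,0.1,-0.8,0,1],[0,0,0,0,0,0,1],[0,0,0,0,0,0,1]]'
python3 - <<'E'
from tri import *
c=imaging.get_calibration("wrist"); im=imaging.snapshot("wrist"); cv2.imwrite("pics/w13.png",im[:,:,::-1])
hsv=cv2.cvtColor(im,cv2.COLOR_RGB2HSV); roi=np.zeros(im.shape[:2],np.uint8); roi[90:300,200:380]=255
m=cv2.morphologyEx(cv2.inRange(hsv,(100,140,90),(125,255,255))&roi,3,np.ones((9,9)))
k=max(cv2.findContours(m,0,2)[0],key=cv2.contourArea)[:,0]; w=p2w("wrist",k,.066,c)[:,:2]*1000; print("blue",cv2.boundingRect(k),cv2.minAreaRect(w.astype(np.float32)))
zs=dict(manometer=.066,analyser=.038)
for t in zs:
  for r in imaging.outline_of("wrist",t)[:2]:
    k=max(cv2.findContours(r["mask"].astype(np.uint8),0,2)[0],key=len)[:,0]
    w=p2w("wrist",k,zs[t],c)[:,:2]*1000; q=cv2.minAreaRect(w.astype(np.float32)); print(t,round(r["p"],2),r["bbox"],np.round(q[0],1),np.round(q[1],1),round(q[2],1))
plan([.5,-.2,.15])
E
```

```text
clock: 30.82
tool_pos: [0.5185, -0.0006, 0.1639]
tcp_rot: [-0.01, 1.0, 0.0, 0.0]
contact_force: [1.1, -0.9, -0.3]
finger_gap: 0.0876
grip_force: 0.0
clock: 31.7
tool_pos: [0.5019, -0.1925, 0.1622]
tcp_rot: [-0.009, 1.0, 0.0, -0.0]
contact_force: [0.6, -0.3, -0.5]
finger_gap: 0.0876
grip_force: 0.0
blue (242, 130, 113, 127) ((508.0031433105469, -212.41273498535156), (53.04423904418945, 110.84835815429688), 57.074581146240234)
manometer 0.59 [240.3, 130.6, 356.0, 250.7] [ 510.6 -214.2] [ 53.8 119.4] 57.0
analyser 0.83 [239.5, 106.8, 355.2, 265.4] [ 484.9 -203.5] [62.4 92.2] 65.7
t 31.85 pos [ 0.5021 -0.192   0.1622] yaw -3.122 tilt [0.0002 0.0003] j6 -2.08 | turn 0.0 shift [ 0.06 -0.2   0.3 ] n 1.0
```

```bash
python3 -m pendant '[[0,0,0.93,0,0,0,1],[0,0,0.93,0,0,0,1],[0,0,0.93,0,0,0,1],[0,0,0.93,0,0,0,1],[0,0,0.93,0,0,0,1],[0,0,0.93,0,0,0,1],[0,0,0.93,0,0,0,1],[0,0,0.92,0,0,0,1]]' >/dev/null
python3 -m pendant '[[0,0,0,0,0,0,1]]'
python3 -c "
from h import *
plan([.508,-.2124,.0145],-.575)"
```

```text
clock: 32.98
tool_pos: [0.5022, -0.1923, 0.1621]
tcp_rot: [0.283, 0.959, 0.0, -0.0]
contact_force: [-0.3, -0.3, -0.2]
finger_gap: 0.0878
grip_force: 0.0
t 32.98 pos [ 0.5022 -0.1923  0.1621] yaw 2.567 tilt [0.0002 0.    ] j6 -1.49 | turn 0.01 shift [-0.4  -0.34  3.69] n 4.0
```

```bash
python3 -m pendant '[[0,0,0,-0.4,-0.34,0.6,1],[0,0,0,0,0,1,1],[0,0,0,0,0,1,1],[0,0,0,0,0,0.6,1],[0,0,0,0,0,0.35,1],[0,0,0,0,0,0.14,1],[0,0,0,0,0,0,0.5],[0,0,0,0,0,0,0.5]]'
python3 -m pendant '[[0,0,0,0,0,0,0.5],[0,0,0,0,0,0,0.5],[0,0,0,0,0,0,0.5],[0,0,0,0,0,0,0.5]]'
python3 -m pendant '[[0,0,0,0,0,-0.05,0.5],[0,0,0,0,0,-0.3,0.5],[0,0,0,0,0,-0.7,0.5],[0,0,0,0,0,-0.8,0.5],[0,0,0,0,0,-0.6,0.5],[0,0,0,0,0,0,0.5]]'
python3 -c "
from h import *
plan([.5,-.2,.1],.018)"
```

```text
clock: 33.98
tool_pos: [0.5089, -0.2137, 0.0154]
tcp_rot: [0.284, 0.959, -0.0, 0.001]
contact_force: [0.3, 0.1, -0.0]
finger_gap: 0.0712
grip_force: 0.0
clock: 34.48
tool_pos: [0.5085, -0.2135, 0.015]
tcp_rot: [0.284, 0.959, -0.0, 0.0]
contact_force: [-0.2, 1.3, 5.4]
finger_gap: 0.0539
grip_force: 30.0
clock: 35.22
tool_pos: [0.5096, -0.2142, 0.1146]
tcp_rot: [0.284, 0.959, -0.001, 0.002]
contact_force: [0.5, -0.1, -2.4]
finger_gap: 0.0539
grip_force: 30.0
t 35.23 pos [ 0.5096 -0.2142  0.1146] yaw 2.565 tilt [-0.0044  0.0001] j6 -1.52 | turn -7.43 shift [0.23 0.36 0.36] n 1.0
```

```bash
python3 -m pendant '[[0,0,-0.93,0,0,0,0.5],[0,0,-0.93,0,0,0,0.5],[0,0,-0.93,0,0,0,0.5],[0,0,-0.93,0,0,0,0.5],[0,0,-0.93,0,0,0,0.5],[0,0,-0.93,0,0,0,0.5],[0,0,-0.93,0,0,0,0.5],[0,0,-0.92,0,0,0,0.5]]' >/dev/null
python3 -m pendant '[[0,0,0,0,0.5,0,0.5],[0,0,0,0,1,0,0.5],[0,0,0,0,1,0,0.5],[0,0,0,0,1,0,0.5],[0,0,0,0,1,0,0.5],[0,0,0,0,1,0,0.5],[0,0,0,0,1,0,0.5],[0,0,0,0,1,0,0.5]]' >/dev/null
python3 -m pendant '[[0,0,0,0,1,0,0.5],[0,0,0,0,1,0,0.5],[0,0,0,0,1,0,0.5],[0,0,0,0,0.8,0,0.5],[0,0,0,0,0.5,0,0.5],[0,0,0,0,0,0,0.5],[0,0,0,0,0,0,0.5]]'
python3 -c "
from tray import *
c=imaging.get_calibration('wrist'); tray(imaging.snapshot('wrist'),c); plan([.518,.255,.015],.018)"
```

```text
clock: 38.1
tool_pos: [0.4991, 0.2579, 0.1121]
tcp_rot: [-0.009, 1.0, -0.0, -0.0]
contact_force: [-0.4, 0.1, -0.9]
finger_gap: 0.0536
grip_force: 30.0
[411 113  43  47 572] [449.8 352.1] [38.6 33.2] 1.0
[  150   121   100   176 13912] [524.3 155.8] [167.7  78.1] 1.0
[274 138  81  12 920] [457.5 253.1] [ 9.3 68. ] 1.0
[405 176  23  76 373] [520.3 346.2] [72.1 15.6] 0.8
[ 63 179  73  72 783] [521.   65.8] [70.3 45.9] 31.4
t 38.15 pos [0.4993 0.2576 0.1122] yaw -3.124 tilt [ 0.0007 -0.0008] j6 -1.23 | turn -0.01 shift [-0.47 -0.07  2.43] n 3.0
```

```bash
python3 -m pendant '[[0,0,0,-0.47,-0.07,0.6,0.5],[0,0,0,0,0,1,0.5],[0,0,0,0,0,0.6,0.5],[0,0,0,0,0,0.23,0.5],[0,0,0,0,0,0.1,0.5],[0,0,0,0,0,0,0.5]]'
python3 -m pendant '[[0,0,0,0,0,0.1,0.5],[0,0,0,0,0,0.1,0.5],[0,0,0,0,0,0.05,0.5],[0,0,0,0,0,0,0.5]]'
python3 -c "
from h import *
plan([.518,.255,-.006],.018)"
```

```text
clock: 38.9
tool_pos: [0.5191, 0.2561, 0.0119]
tcp_rot: [-0.009, 1.0, 0.0, 0.0]
contact_force: [0.0, -0.8, -1.7]
finger_gap: 0.0538
grip_force: 30.0
clock: 39.4
tool_pos: [0.5183, 0.2561, 0.001]
tcp_rot: [-0.009, 1.0, -0.0, -0.0]
contact_force: [-0.9, -0.6, -2.0]
finger_gap: 0.0538
grip_force: 30.0
t 39.4 pos [0.5183 0.2561 0.001 ] yaw -3.123 tilt [ 0.0005 -0.0002] j6 -1.25 | turn 0.0 shift [ 0.01 -0.03  0.18] n 1.0
```

```bash
python3 -m pendant '[[0,0,0,0,-0.03,0.08,0.5],[0,0,0,0,0,0.05,0.5],[0,0,0,0,0,0.03,0.5],[0,0,0,0,0,0,0.5]]'
python3 -m pendant '[[0,0,0,0,0,0.02,0.5],[0,0,0,0,0,0,0.7],[0,0,0,0,0,0,0.7],[0,0,0,0,0,-0.2,0.7],[0,0,0,0,0,-1,0.8],[0,0,0,0,0,-1,1],[0,0,0,0.1,-0.5,-1,1],[0,0,0,0.1,-1,-0.8,1]]'
python3 -m pendant '[[0,0,0,0.1,-1,0,1],[0,0,0,0.1,-1,0,1],[0,0,0,0.1,-1,0,1],[0,0,0,0.1,-1,0,1],[0,0,0,0.1,-1,0,1],[0,0,0,0.1,-1,0,1],[0,0,0,0.1,-1,0,1],[0,0,0,0.1,-1,0,1]]'
python3 -m pendant '[[0,0,0,0,-1,0,1],[0,0,0,0,-0.9,0,1],[0,0,0,0,0,0,1],[0,0,0,0,0,0,1]]'
python3 - <<'E'
from tri import *
c=imaging.get_calibration("wrist"); im=imaging.snapshot("wrist"); cv2.imwrite("pics/w14.png",im[:,:,::-1])
r=imaging.outline_of("wrist","analyser")[0]
k=max(cv2.findContours(r["mask"].astype(np.uint8),0,2)[0],key=len)[:,0]
w=p2w("wrist",k,.038,c)[:,:2]*1000; q=cv2.minAreaRect(w.astype(np.float32)); print(r["p"],r["bbox"],q)
hsv=cv2.cvtColor(im,cv2.COLOR_RGB2HSV); m=cv2.inRange(hsv,(5,200,120),(14,255,255)); m[:90]=0; m[300:]=0; m[:,:180]=0; m[:,420:]=0
k=cv2.findNonZero(m)[:,0]; w=p2w("wrist",k,.038,c)[:,:2]*1000; print("orange",cv2.boundingRect(k),cv2.minAreaRect(w.astype(np.float32)))
plan([.505,-.215,.15],-.42)
E
```

```text
clock: 39.9
tool_pos: [0.5184, 0.2549, -0.0053]
tcp_rot: [-0.009, 1.0, -0.0, -0.0]
contact_force: [-0.2, 0.8, -1.7]
finger_gap: 0.0536
grip_force: 30.0
clock: 40.9
tool_pos: [0.5123, 0.1953, 0.1565]
tcp_rot: [-0.01, 1.0, 0.0, 0.001]
contact_force: [0.2, -0.2, -0.3]
finger_gap: 0.0874
grip_force: 0.0
clock: 41.9
tool_pos: [0.4853, -0.1271, 0.1548]
tcp_rot: [-0.009, 1.0, -0.0, 0.0]
contact_force: [-0.1, 0.8, 0.4]
finger_gap: 0.0878
grip_force: 0.0
clock: 42.4
tool_pos: [0.4864, -0.2011, 0.1543]
tcp_rot: [-0.009, 1.0, 0.0, -0.0]
contact_force: [0.3, 0.6, 0.4]
finger_gap: 0.0882
grip_force: 0.0
0.85 [246.6, 124.8, 365.4, 281.9] ((511.0693359375, -216.3818359375), (63.238224029541016, 152.3308868408203), 65.65458679199219)
orange (246, 125, 120, 157) ((510.91192626953125, -216.0212860107422), (61.60850143432617, 150.87435913085938), 65.15729522705078)
t 42.5 pos [ 0.4864 -0.2005  0.1542] yaw -3.123 tilt [0.0003 0.0004] j6 -2.11 | turn 5.49 shift [-0.57 -0.14  0.1 ] n 1.0
```

```bash
python3 -m pendant '[[0,0,0.94,0,0,0,1],[0,0,0.94,0,0,0,1],[0,0,0.94,0,0,0,1],[0,0,0.94,0,0,0,1],[0,0,0.94,0,0,0,1],[0,0,0.93,0,0,0,1],[0,0,0,0,0,0,1]]' >/dev/null
python3 -c "
from h import *
plan([.511,-.2161,-.0225],-.431)"
```

```text
t 43.38 pos [ 0.4867 -0.2006  0.1542] yaw 2.711 tilt [0.0002 0.0001] j6 -1.66 | turn 0.01 shift [-0.72 -0.1   4.42] n 5.0
```

```bash
python3 -m pendant '[[0,0,0,-0.72,-0.1,0.6,1],[0,0,0,0,0,1,1],[0,0,0,0,0,1,1],[0,0,0,0,0,0.9,1],[0,0,0,0,0,0.5,1],[0,0,0,0,0,0.3,1],[0,0,0,0,0,0.12,1],[0,0,0,0,0,0,1]]'
python3 -m pendant '[[0,0,0,0,0,0,0.6],[0,0,0,0,0,0,0.6],[0,0,0,0,0,0,0.6],[0,0,0,0,0,0,0.6],[0,0,0,0,0,0,0.6],[0,0,0,0,0,0,0.6]]'
```

```text
clock: 44.38
tool_pos: [0.5116, -0.2175, -0.0224]
tcp_rot: [0.214, 0.977, -0.0, 0.0]
contact_force: [-1.1, 0.2, 0.5]
finger_gap: 0.088
grip_force: 0.0
clock: 45.12
tool_pos: [0.5115, -0.2175, -0.0223]
tcp_rot: [0.215, 0.977, -0.0, 0.0]
contact_force: [-0.0, 0.6, 5.7]
finger_gap: 0.0618
grip_force: 30.0
```

```bash
python3 -m pendant '[[0,0,0,0,0,-0.1,0.6],[0,0,0,0,0,-0.4,0.6],[0,0,0,0,0,-0.8,0.6],[0,0,0,0,0,-0.9,0.6],[0,0,0,0,0,-0.6,0.6],[0,0,-0.94,0,0,0,0.6],[0,0,-0.94,0,0,0,0.6],[0,0,-0.94,0,0,0,0.6]]'
python3 -m pendant '[[0,0,-0.94,0,0,0,0.6],[0,0,-0.94,0,0,0,0.6],[0,0,-0.93,0,0.4,0,0.6],[0,0,0,0,1,0,0.6],[0,0,0,0,1,0,0.6],[0,0,0,0,1,0,0.6],[0,0,0,0,1,0,0.6],[0,0,0,0,1,0,0.6]]'
python3 -m pendant '[[0,0,0,0,1,0,0.6],[0,0,0,0,1,0,0.6],[0,0,0,0,1,0,0.6],[0,0,0,0,0.6,0,0.6],[0,0,0,0,0.3,0,0.6],[0,0,0,0,0,0,0.6],[0,0,0,0,0,0,0.6]]'
python3 -c "
from tray import *
c=imaging.get_calibration('wrist'); tray(imaging.snapshot('wrist'),c); plan([.523,.1563,.015],.018)"
```

```text
clock: 46.12
tool_pos: [0.5108, -0.2173, 0.09]
tcp_rot: [0.102, 0.995, -0.0, -0.0]
contact_force: [-1.3, 0.2, -3.5]
finger_gap: 0.062
grip_force: 30.0
clock: 47.12
tool_pos: [0.5081, -0.0003, 0.0899]
tcp_rot: [-0.009, 1.0, -0.0, 0.0]
contact_force: [1.2, 0.2, -3.9]
finger_gap: 0.0621
grip_force: 30.0
clock: 48.0
tool_pos: [0.5056, 0.1535, 0.0893]
tcp_rot: [-0.009, 1.0, -0.0, -0.0]
contact_force: [-0.5, -0.2, -4.1]
finger_gap: 0.0621
grip_force: 30.0
[ 549  107   54   52 1771] [449.4 352. ] [39.2 34.2] 1.0
[405 135  25  54 523] [474.3 231.3] [42.9 18. ] 1.7
[ 529  175   47   84 2083] [520.  349.8] [74.1 26.7] 1.0
[ 165  178   83   75 1086] [517.4  64.7] [70.4 46.9] 51.8
[522 273  30  23 411] [582.1 350.1] [27.6 19.7] 80.6
t 48.05 pos [0.5056 0.1535 0.0893] yaw -3.124 tilt [ 0.0003 -0.0005] j6 -1.42 | turn -0.01 shift [-0.44  0.06  1.86] n 2.0
```

```bash
python3 -m pendant '[[0,0,0,-0.44,0.06,0.4,0.6],[0,0,0,0,0,0.8,0.6],[0,0,0,0,0,0.5,0.6],[0,0,0,0,0,0.16,0.6],[0,0,0,0,0,0,0.6]]'
python3 -m pendant '[[0,0,0,0,0,0.2,0.6],[0,0,0,0,0,0.1,0.6],[0,0,0,0,0,0.05,0.6],[0,0,0,0,0,0,0.6]]'
```

```text
clock: 48.68
tool_pos: [0.5233, 0.1567, 0.0148]
tcp_rot: [-0.009, 1.0, -0.0, -0.0]
contact_force: [-0.7, 0.4, -4.3]
finger_gap: 0.0619
grip_force: 30.0
clock: 49.18
tool_pos: [0.5232, 0.1572, 0.0008]
tcp_rot: [-0.009, 1.0, -0.0, -0.0]
contact_force: [0.2, -0.1, -4.2]
finger_gap: 0.062
grip_force: 30.0
```

```bash
python3 -c "
from h import *
plan([.523,.1563,-.0053],.018)"
```

```text
t 49.17 pos [0.5232 0.1572 0.0008] yaw -3.123 tilt [ 0.0001 -0.0001] j6 -1.42 | turn 0.0 shift [ 0.   -0.02  0.15] n 1.0
```

Lower, release, rise, and look from mid-height over the tray.

```bash
python3 -m pendant '[[0,0,0,0,-0.02,0.07,0.6],[0,0,0,0,0,0.05,0.6],[0,0,0,0,0,0.03,0.6],[0,0,0,0,0,0,0.6]]'
python3 -m pendant '[[0,0,0,0,0,0,0.8],[0,0,0,0,0,0,0.8],[0,0,0,0,0,0,0.8],[0,0,0,0,0,-0.2,0.8],[0,0,0,0,0,-1,0.8],[0,0,0,0,0,-1,1],[0,0,0,0,0,-1,1],[0,0,0,0,0,-1,1]]'
python3 -m pendant '[[0,0,0,0.5,0.8,-1,1],[0,0,0,0,0.4,-0.5,1],[0,0,0,0,0,0,1],[0,0,0,0,0,0,1]]'
python3 - <<'E'
from tri import *
c=imaging.get_calibration("wrist"); im=imaging.snapshot("wrist"); print(sensors.sense()["tool_pos"])
z0=.017
for t,z in dict(tin=z0+.026,manometer=z0+.028,analyser=z0+.038,brush=.041).items():
  for r in imaging.outline_of("wrist",t)[:1]:
    k=max(cv2.findContours(r["mask"].astype(np.uint8),0,2)[0],key=len)[:,0]
    w=p2w("wrist",k,z,c)[:,:2]*1000; q=cv2.minAreaRect(w.astype(np.float32)); print(t,round(r["p"],2),r["bbox"],np.round(q[0],1),np.round(q[1],1),round(q[2],1))
cv2.imwrite("pics/w15.png",im[:,:,::-1])
E
```

```text
clock: 49.68
tool_pos: [0.5233, 0.1564, -0.0052]
tcp_rot: [-0.009, 1.0, -0.0, -0.0]
contact_force: [0.2, -0.4, -4.7]
finger_gap: 0.0618
grip_force: 30.0
clock: 50.68
tool_pos: [0.5231, 0.1564, 0.1648]
tcp_rot: [-0.009, 1.0, 0.0, 0.0]
contact_force: [-0.3, -1.0, -0.6]
finger_gap: 0.0876
grip_force: 0.0
clock: 51.18
tool_pos: [0.5018, 0.2033, 0.222]
tcp_rot: [-0.009, 1.0, -0.0, -0.001]
contact_force: [0.3, -0.0, -0.7]
finger_gap: 0.0879
grip_force: 0.0
[0.50160718 0.20314116 0.22163723]
tin 0.89 [165.1, 162.3, 223.9, 212.0] [523.5  63.2] [54.6 62.3] 43.2
manometer 0.82 [341.0, 135.0, 390.9, 236.9] [521.6 254.4] [120.7  55.4] 1.0
analyser 0.92 [246.5, 121.6, 309.5, 253.5] [522.9 157.9] [151.   62.9] 1.0
brush 0.6 [436.3, 112.7, 468.6, 261.8] [523.2 353.4] [181.6  28.1] 2.2
```

View pics/w15.png

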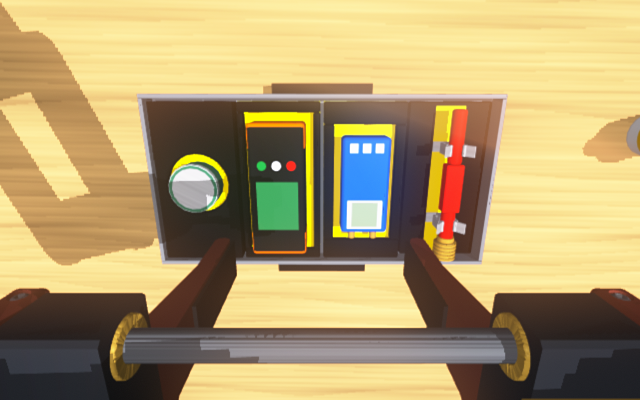

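Run:
```python
from tri import *
s=imaging.snapshot("scene"); cv2.imwrite("pics/s16.png",s[:,:,::-1]); t=imaging.snapshot("top"); cv2.imwrite("pics/t16.png",t[:,:,::-1])
C={"w15":(imaging.get_calibration("wrist"),(420,60,490,290)),"s16":(imaging.get_calibration("scene"),(355,150,420,240)),"t16":(imaging.get_calibration("top"),(205,185,260,275))}
obs=[]
for f,(c,roi) in C.items():
    e=ends(f"pics/{f}.png",roi); pr=[w2p(f,p,c)[0] for p in ([.432,.352,.041],[.580,.3545,.041])]
    e=e if np.linalg.norm(e[0]-pr[0])<np.linalg.norm(e[1]-pr[0]) else e[::-1]; obs.append((c,e)); print(f,np.round(e,1).tolist(),np.round(pr,1).tolist())
for j in (0,1):
    q=least_squares(lambda P:np.concatenate([w2p("",P,c)[0]-e[j] for c,e in obs]),[.5,.35,.04]); print(j,q.x.round(4),q.fun.round(1))
plan([.52,.353,.03],.018)
```

```text
w15 [[461.0, 108.9], [445.5, 238.7]] [[458.7, 108.1], [444.0, 236.0]]
s16 [[374.2, 173.3], [389.7, 200.2]] [[374.0, 174.1], [389.1, 202.5]]
t16 [[230.5, 259.5], [229.2, 246.5]] [[230.1, 261.1], [229.4, 208.9]]
0 [0.4331 0.3522 0.0462] [-0.3  0.4  0.1 -0.2 -0.7  1.2]
1 [0.5589 0.3458 0.0701] [  2.1 -10.1  -4.4  -8.9   1.7 -30.9]
t 51.52 pos [0.5022 0.2036 0.2222] yaw -3.124 tilt [ 0.0012 -0.0004] j6 -1.33 | turn -0.01 shift [-0.52  3.73  4.8 ] n 5.0
```

```bash
python3 -m pendant '[[0,0,0,-0.26,0.9,0,0],[0,0,0,-0.26,1,0,0],[0,0,0,0,1,0,0],[0,0,0,0,0.8,0,0],[0,0,0,0,0,1,0],[0,0,0,0,0,1,0],[0,0,0,0,0,1,0],[0,0,0,0,0,1,0]]'
python3 -m pendant '[[0,0,0,0,0,0.6,0],[0,0,0,0,0,0.2,0],[0,0,0,0,0,0,0],[0,0,0,0,0,0,0]]'
python3 -m pendant '[[0,0,0,0,0,0.1,0],[0,0,0,0,0,0.05,0],[0,0,0,0,0,0,0]]'
```

```text
clock: 52.52
tool_pos: [0.5205, 0.3523, 0.0614]
tcp_rot: [-0.009, 1.0, -0.0, -0.0]
contact_force: [0.7, 0.9, -0.3]
finger_gap: 0.011
grip_force: 0.0
clock: 53.02
tool_pos: [0.5215, 0.3529, 0.0321]
tcp_rot: [-0.009, 1.0, 0.0, 0.001]
contact_force: [-0.2, 0.4, -0.1]
finger_gap: 0.0004
grip_force: 0.0
clock: 53.4
tool_pos: [0.5204, 0.3523, 0.0248]
tcp_rot: [-0.009, 1.0, -0.0, -0.0]
contact_force: [0.4, 0.2, -0.0]
finger_gap: 0.0004
grip_force: 0.0
```

```bash
python3 -m pendant '[[0,0,0,0,0,0.1,0],[0,0,0,0,0,0.1,0],[0,0,0,0,0,0.05,0],[0,0,0,0,0,0,0]]'
python3 -m pendant '[[0,0,0,0,0,0.05,0],[0,0,0,0,0,0,0]]'
python3 -m pendant '[[0,0,0,0,0,0.04,0],[0,0,0,0,0,0,0]]'
```

```text
clock: 53.9
tool_pos: [0.5203, 0.3522, 0.0145]
tcp_rot: [-0.009, 1.0, -0.0, -0.0]
contact_force: [0.8, -0.4, -0.8]
finger_gap: 0.001
grip_force: 0.0
clock: 54.15
tool_pos: [0.5205, 0.3523, 0.0127]
tcp_rot: [-0.009, 1.0, -0.0, -0.0]
contact_force: [-0.7, 0.2, 0.4]
finger_gap: 0.0008
grip_force: 0.0
clock: 54.4
tool_pos: [0.5206, 0.3524, 0.0112]
tcp_rot: [-0.009, 1.0, -0.0, 0.0]
contact_force: [0.3, -0.1, -0.7]
finger_gap: 0.0005
grip_force: 0.0
```

```bash
python3 -m pendant '[[0,0,0,0,0,0.04,0],[0,0,0,0,0,0,0]]'
python3 -m pendant '[[0,0,0,0,0,0.03,0],[0,0,0,0,0,0,0]]'
```

```text
clock: 54.65
tool_pos: [0.5207, 0.3525, 0.011]
tcp_rot: [-0.009, 1.0, 0.0, 0.0]
contact_force: [-2.7, -1.3, 10.6]
finger_gap: 0.0004
grip_force: 5.4
clock: 54.9
tool_pos: [0.5207, 0.3526, 0.0108]
tcp_rot: [-0.009, 1.0, 0.0, 0.0]
contact_force: [-5.4, -3.2, 18.6]
finger_gap: 0.0008
grip_force: 9.6
```

```bash
python3 -m pendant '[[0,0,0,0,0,-0.3,0],[0,0,0,0,0,-1,0],[0,0,0,0,0,-1,0],[0,0,0,0,0,-1,0],[0,0,0,0,0,-1,0],[0,0,0,0,0,0,0],[0,0,0,0,0,0,0],[0,0,0,0,0,0,0]]'
python3 -c "
from workcell import order
print(order.job_done())"
```

```text
clock: 55.9
tool_pos: [0.5194, 0.3518, 0.1788]
tcp_rot: [-0.009, 1.0, -0.001, -0.001]
contact_force: [-0.7, 0.7, -0.1]
finger_gap: 0.0004
grip_force: 0.0
the job is handed in; nothing more can be done
None
```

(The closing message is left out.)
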